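Fetch the plaster spatula out of the soaking tank

TASK

Take the plaster spatula out of the covered steel soaking tank through its opening, which is shorter than the spatula: slide it back under the deep roof, tilt the handle end up out of the opening first and draw it out on the slant without forcing it against the tank. Then hold it still in the gripper with the end of its blade above the middle of the green mixing bowl, whole spatula clear of everything, and finish while holding it there; leave the bowl and the other things where they stand.

Things in the scene. Friction and masses are not known exactly. Their poses are not given: they have to be found in the camera images.
- soak_tank: Low fixed stainless steel tank, 246 x 146 x 62 mm, origin at the centre of its underside, x along its length (+x end roughly away from the robot), z up. Inside: x -120 to +120, y -70 to +70 mm, floor at z = 8 mm. Its fixed 4 mm cover lies at z = 58 to 62 mm: a deep roof of 65 mm over the -x end, a narrow 15 mm lip at the +x end. Empty and dry but for the spatula.
- tank_opening (a point): Centre of the only opening in the tank's cover, at (25, 0, 62) mm of the tank. The rectangular opening measures 160 mm along the tank's x (x -55 to +105) and 130 mm along its y (y -65 to +65). Outside, a 10 mm drain stub sticks out of the -x end and a 9 mm lug from the middle of each long side.
- spatula: Plaster spatula, 198 mm long, about 60 g, lying on the tank floor, handle end under the narrow lip, blade under the deep roof. Origin at mid-length on its underside, y along it to the handle end, z up. Wooden handle 18 x 18 mm, y -6 to +99, z 0 to 18 mm; thin steel blade 21 mm wide, y -99 to -6, z 7 to 11 mm. Balances at about y = +27 mm.
- blade_tip (a point): End of the spatula's blade, at (0, -99, 9) mm of the spatula
- handle_end (a point): End of the spatula's handle, at (0, 99, 9) mm of the spatula
- mixing_bowl: Loose round green mixing bowl, 113 mm in diameter, 67 mm high, with a pale inside, standing upright; origin at the centre of its underside
- bowl_mouth (a point): Centre of the bowl's mouth, at the height of its rim, 67 mm above the worktop
- powder_pot: Bystander: round lidded pot, 61 mm in diameter, 55 mm high, origin at the centre of its underside
- bur_block: Bystander: small stone block with burs standing in it, 28 x 70 x 49 mm, origin at the centre of its underside
- white_cast: Bystander: white dental arch cast, 52 x 67 x 30 mm, origin at the centre of its underside

How it is judged:
On the way, in this order (a step that is already met when the one before it is completed fails the run):
1. the handle end stands up out of the opening (over 85 mm high) while the blade end is still inside the tank (under 58 mm, under the cover's level) (height (world z) of handle_end above 0.085 m and height (world z) of blade_tip below 0.058 m and x of blade_tip in the frame of soak_tank between -0.12 and 0.105 m and y of blade_tip in the frame of soak_tank between -0.07 and 0.07 m), for 0.1 s.
2. the whole spatula is above the tank's cover (both ends over 75 mm high) (height (world z) of each of handle_end, blade_tip above 0.075 m), for 0.1 s.
At the end, for the whole second after the job is handed in: The fingers hold the spatula still (under 30 mm/s), touching nothing else, both its ends more than 72 mm above the worktop and the end of its blade within 40 mm sideways of the middle of the mixing bowl; the bowl stands upright within 30 mm of where it stood (horizontal distance between blade_tip and bowl_mouth below 0.04 m and height (world z) of each of blade_tip, handle_end above 0.072 m and contact force between spatula and the fingers above 1 N and contact force between spatula and soak_tank below 0.1 N and contact force between spatula and mixing_bowl below 0.1 N and contact force between spatula and powder_pot below 0.1 N and contact force between spatula and bur_block below 0.1 N and contact force between spatula and white_cast below 0.1 N and linear speed of spatula below 0.03 m/s and distance of mixing_bowl from where it was at the start of the episode below 0.03 m and angle between mixing_bowl's own z axis and vertical below 0.2 rad); the arm keeps its last pose, push and grip.
It fails at once if the spatula is forced against the tank with more than 25 N (contact force between spatula and soak_tank above 25 N).
It fails at once if the bowl or a bystander is shifted by more than 30 mm (distance of any of mixing_bowl, powder_pot, bur_block, white_cast from where it was at the start of the episode above 0.03 m).
It also fails if it takes over 45 s, if anything falls off the work surface, if the arm or the gripper's body presses on something with over 40 N, if the wrist force passes 120 N, or if a joint passes its speed limit or range.

ROBOT

A 6-joint arm with a two-finger parallel gripper is mounted at the origin on a cart in front of the work surface, level with it; the furniture and walls round the work are solid. World frame = base frame: x ahead of the robot, y to its left, z up, the work surface at z = 0. Lengths are in m, angles in rad, forces in N, time in s.
With the tool pointing down it reaches from about 0.375 to 0.9 m from the base axis. Payload 3.1 kg.
Tool frame: the origin (TCP) lies at the very end of the fingers, on their centre line; the grasp point (between the pads) lies 19 mm behind it; z points along the fingers, y is the line along which they close (so a half turn about z gives the same grasp; the last joint's range is limited). The gripper opens to 85 mm and grips with 20 to 120 N. Pads are 22 mm wide; open, the fingers measure 114 mm over their backs; the gripper's body (76 mm by 85 mm) begins 54 mm behind the grasp point. The pads swing forward as they close: fully open they stand 13 mm farther back than shut.
Start: joints at [-1.498, 0.527, 1.433, -0, 1.181, -0.178], TCP at [0.155, -0.605, 0.231] pointing down, gripper open.
Joint ranges: [-3.08, 3.08], [-0.75, 2.2], [0.22, 2.44], [-1.43, 4.57], [0, 2.65], [-2.85, 2.85]. Speed limits (rad/s): [2.79, 2.79, 3.14, 3.14, 3.14, 3.14].

INTERFACE

Orientations are given as a unit quaternion [x, y, z, w].
In Python, from cell import ctrl gives the robot as it stands. The module is installed in compiled form; this text tells all that it offers.
- The arm moves only by the tool run_rows, called as a command line: name --argument value ..., lists and objects as JSON in quotes. Schema: {"type":"object","properties":{"moves":{"type":"array","items":{"type":"array","prefixItems":[{"type":"array","items":{"type":"number"},"minItems":3,"maxItems":3},{"type":"array","items":{"type":"number"},"minItems":3,"maxItems":3},{"type":"number"}],"minItems":3,"maxItems":3},"minItems":1,"maxItems":5},"squeeze":{"type":"number"},"only":{"type":"string"},"quiet":{"type":"boolean"},"lines":{"type":"string"}},"required":["moves"],"additionalProperties":false}. moves is a list of rows, 1 to 5 of them, each written [[dx, dy, dz], [rx, ry, rz], opening]: dx, dy, dz in normalised numbers (1 is 0.8 m), then a rotation vector rx, ry, rz in normalised numbers (1 is 180 degrees), then the finger opening in m; each row is the pose to reach, as a shift and turn from the pose commanded when the call began, along the tool's axes at that moment; what a row does not reach only later rows make up. A row lasts 1/12 s, in which the tool goes at most 0.0417 m and 0.125 rad, less where a joint would pass 70% of its speed; a pose out of reach is approached as far as the arm can. The fingers move at their own pace and stop on an object; squeeze is the grip in N (left out, the last holds). Time passes only in rows, so rows that do not move let the fingers close. The tool returns the time, the measured TCP pose, the force, the opening and the grip force at its end. only (a regular expression) keeps the lines of the reply that match it, lines (a string "A,B") keeps lines A to B, and quiet returns only ok. A shift or turn number past 1, either way, is cut back to 1. Input that does not fit is refused with a message, and nothing moves.
- ctrl.sense(): the state, without advancing time (a new reading comes with each control period).
- ctrl.capture(name): name is "scene" or "top" or "wrist"; returns a dict with "color" (480x640x3 uint8, red, green, blue), "intrinsics" (3x3 intrinsics, pixels), "extrinsics" (4x4, takes a point from camera to world coordinates). Camera axes: x right, y up, looking along -z (the intrinsics and any distortion apply to the point x, -y, -z); pixel columns grow to the right and rows downward; lengths in m; the calibration is good to about 2 mm. A picture is of the moment at which its call begins. There is no depth.
- ctrl.finish_job(): hands the job in; it is judged then, once.
Trained networks look in a picture, given as the dict that the camera call returned (one of the last four; its "shot" number tells which), for a name from the list of things; names that differ only in an ending like _2 or _b are one class to them, and where a whole thing is asked for, a point or a joint stands for the part that bears it (a point fixed in the world has none). Each returns a list of dicts, best first, with "score" (0 to 1); they miss things now and then, are a little off and sometimes report something else, mostly with a low value. They report only what shows in the picture. A call takes as long as a camera call.
- ctrl.look_for(label, picture): "position" ([x, y, z] in m, in world coordinates, good to about 4 mm: the middle of the surface that is visible of it).
The state is a dict: "time_s": time; "qpos": joint angles; "dq": joint speeds; "effort": joint torques, N m; "tool_pos": TCP position; "tool_rot": TCP orientation; "wrist_force": force on the tool from outside, world axes, zero at the start; "torque": the same for the moment, N m; "finger_gap": finger opening in m; "grasp_force": force on a finger pad.
Only numpy, scipy, OpenCV 4.12 (cv2) and the standard library are available. Lean on these libraries where they do the work, as an engineer would, in place of code of your own. Each camera call takes 0.05 s, during which the arm holds its last target. There are 200 camera calls.

## Working session

There is one attempt and no reset: what is moved stays moved. The work goes in short steps, Python scripts to look and compute and a tool call to move; the robot and the scene stay as the last step left them, time stands still between calls to the robot, and variables do not carry over. Pictures are saved under pics/ and viewed, at most 10 in all, crops included, and the job is handed in when it is done.

```bash
mkdir -p pics
```

Create h.py:
```python
import numpy as np, cv2
from cell import ctrl
from scipy.spatial.transform import Rotation as R
def px(P,c):
    E=np.array(c['extrinsics']);K=np.array(c['intrinsics'])
    p=np.linalg.inv(E)@np.append(P,1); q=K@np.array([p[0],-p[1],-p[2]]); return q[:2]/q[2]
def ray(uv,z,c):
    E=np.array(c['extrinsics']);K=np.array(c['intrinsics'])
    d=np.linalg.inv(K)@[uv[0],uv[1],1]; d=E[:3,:3]@[d[0],-d[1],-d[2]]; o=E[:3,3]
    return o+d*(z-o[2])/d[2]
def save(n,c): cv2.imwrite('pics/'+n,c['color'][:,:,::-1])
```

Run:
```python
from h import *
np.set_printoptions(precision=3,suppress=True)
s=ctrl.sense(); print(s['tool_pos'],s['tool_rot'],s['time_s'])
for n in ['top','scene']:
    c=ctrl.capture(n); save(n+'1.png',c); print(n,np.array(c['extrinsics'])[:3,3])
    for l in ['soak_tank','tank_opening','spatula','blade_tip','handle_end','mixing_bowl','bowl_mouth','powder_pot','bur_block','white_cast']:
        for r in ctrl.look_for(l,c)[:1]: print(l,round(r['score'],2),np.array(r['position']),px(r['position'],c))
```

```text
[ 0.155 -0.605  0.23 ] [ 0.992  0.125  0.    -0.001] 0.0
top [ 0.394 -0.12   0.903]
soak_tank 0.97 [0.525 0.037 0.02 ] [234.128 229.851]
tank_opening 0.65 [0.528 0.04  0.025] [232.099 227.662]
spatula 0.6 [0.547 0.033 0.021] [236.571 217.974]
blade_tip 0.55 [0.55  0.04  0.022] [232.809 216.516]
handle_end 0.83 [0.546 0.041 0.024] [232.046 218.273]
mixing_bowl 0.7 [ 0.518 -0.265  0.032] [399.056 234.666]
bowl_mouth 0.79 [ 0.513 -0.269  0.028] [400.623 237.407]
powder_pot 0.57 [ 0.641 -0.331  0.057] [437.139 165.071]
bur_block 0.7 [ 0.645 -0.191  0.018] [357.741 168.294]
white_cast 0.77 [ 0.369 -0.205  0.016] [364.917 316.734]
scene [-0.35   0.346  0.695]
soak_tank 0.97 [0.483 0.042 0.039] [253.628 280.62 ]
tank_opening 0.56 [0.485 0.035 0.039] [256.629 278.682]
spatula 0.5 [0.576 0.041 0.02 ] [235.76  262.882]
blade_tip 0.86 [0.574 0.039 0.025] [236.603 260.659]
handle_end 0.8 [0.575 0.039 0.023] [236.36  261.271]
mixing_bowl 0.64 [ 0.482 -0.31   0.06 ] [416.52  222.037]
bowl_mouth 0.54 [ 0.482 -0.305  0.056] [413.994 224.22 ]
bur_block 0.16 [ 0.484 -0.312  0.061] [416.818 220.824]
```

View pics/top1.png

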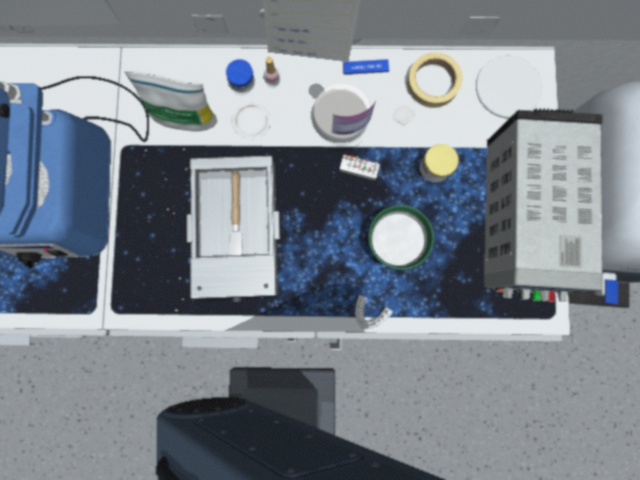

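View pics/scene1.png

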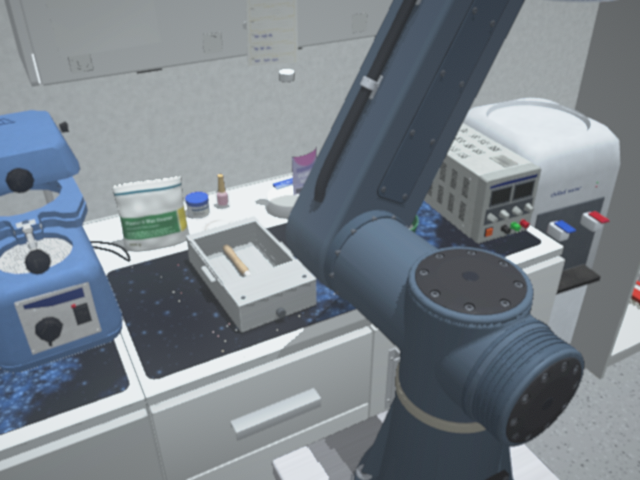

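The top view shows the tank with corners at about (190,158), (272,156), (190,298) and (275,296). The handle runs from (236,172) to (236,224), the blade goes on below it and under the roof, and the bowl is at (400,238). The scene view shows the same layout, with the arm hiding the bowl. I'll zoom in for exact pixels.

Run:
```python
from h import *
c=ctrl.capture('top'); a=c['color'][145:310,170:290,::-1]
a=cv2.resize(a,None,fx=3.6,fy=3.6,interpolation=cv2.INTER_CUBIC); cv2.imwrite('pics/crop1.png',a)
for n,uv,z in [('c1',(190,158),.062),('c2',(272,156),.062),('c3',(190,298),.062),('c4',(275,296),.062),('h end',(236,172),.026),('h/blade',(236,224),.026),('blade',(236,255),.019),('bowl',(400.5,238),.067)]:
    print(n,ray(uv,z,c).round(4))
print(np.array(c['intrinsics']).round(1).tolist(),np.array(c['extrinsics']).round(3).tolist())
```

```text
c1 [0.6486 0.1133 0.062 ]
c2 [ 0.6537 -0.034   0.062 ]
c3 [0.399  0.1021 0.062 ]
c4 [ 0.4042 -0.045   0.062 ]
h end [0.6334 0.0361 0.026 ]
h/blade [0.5353 0.0329 0.026 ]
blade [0.4787 0.0322 0.019 ]
bowl [ 0.5071 -0.2619  0.067 ]
[[483.5, 0.0, 314.0], [0.0, 483.5, 240.3], [0.0, 0.0, 1.0]] [[0.012, 0.992, -0.127, 0.394], [-1.0, 0.011, -0.01, -0.12], [-0.009, 0.127, 0.992, 0.903], [0.0, 0.0, 0.0, 1.0]]
```

View pics/crop1.png

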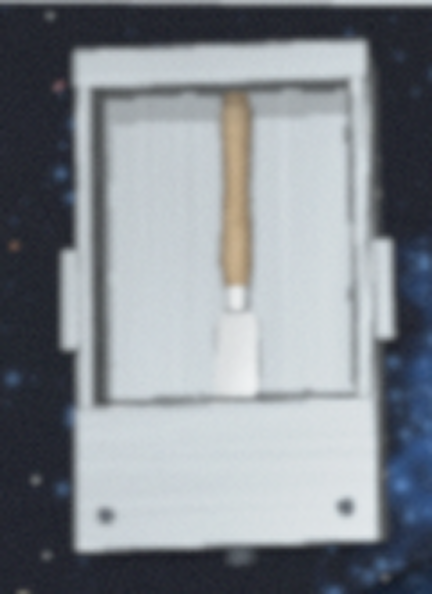

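The crop shows the wood/blade junction at about (236,224) in full-image pixels. The spatula is close to the tank's centreline, with yaw about 0.03. The tank centre comes out at about (0.526, 0.034) with yaw about 0.04, and its measured size of 0.25 x 0.147 m matches the given size. I'll grip the handle near (0.585, 0.0345).

Careful with the scale: shifts go in shares of 0.8 m and turns go in shares of 180 degrees. That gives: 0.145 m is 0.1813, -0.04 m is -0.05, 0.22 rad is 0.07.

run_rows --moves '[[[0.0363, -0.0325, -0.01], [0, 0, 0.035], 0.05], [[0.0725, -0.065, -0.02], [0, 0, 0.07], 0.05], [[0.1088, -0.0975, -0.03], [0, 0, 0.07], 0.05], [[0.145, -0.13, -0.04], [0, 0, 0.07], 0.05], [[0.1813, -0.1625, -0.05], [0, 0, 0.07], 0.05]]' --squeeze 50

```text
time_s: 1.57
tool_pos: [0.264, -0.442, 0.2717]
tool_rot: [1.0, 0.015, 0.0, -0.0]
wrist_force: [0.4, -0.4, 0.1]
finger_gap: 0.0502
grasp_force: 0.0
```

Scaled: -0.167 m is -0.2088, -0.0334 m is -0.0418.

run_rows --moves '[[[0.0299, -0.0418, 0], [0, 0, 0], 0.05], [[0.0598, -0.0835, 0], [0, 0, 0], 0.05], [[0.0896, -0.1253, 0], [0, 0, 0], 0.05], [[0.1195, -0.167, 0], [0, 0, 0], 0.05], [[0.1494, -0.2088, 0], [0, 0, 0], 0.05]]'

```text
time_s: 1.98
tool_pos: [0.3784, -0.2712, 0.2717]
tool_rot: [1.0, 0.015, 0.0, 0.0]
wrist_force: [0.8, -0.3, -0.3]
finger_gap: 0.0497
grasp_force: 0.0
```

run_rows --moves '[[[0.0299, -0.0418, 0], [0, 0, 0], 0.05], [[0.0598, -0.0835, 0], [0, 0, 0], 0.05], [[0.0896, -0.1253, 0], [0, 0, 0], 0.05], [[0.1195, -0.167, 0], [0, 0, 0], 0.05], [[0.1494, -0.2088, 0], [0, 0, 0], 0.05]]'

```text
time_s: 2.4
tool_pos: [0.4928, -0.1004, 0.2716]
tool_rot: [1.0, 0.015, 0.0, 0.0]
wrist_force: [1.1, -0.5, -0.5]
finger_gap: 0.0499
grasp_force: 0.0
```

run_rows --moves '[[[0.03, -0.0413, 0.0125], [0, 0, 0], 0.05], [[0.06, -0.0825, 0.025], [0, 0, 0], 0.05], [[0.09, -0.125, 0.05], [0, 0, 0], 0.05], [[0.12, -0.1663, 0.0625], [0, 0, 0], 0.05], [[0.12, -0.1663, 0.1], [0, 0, 0], 0.05]]'

```text
time_s: 2.82
tool_pos: [0.5903, 0.0385, 0.1942]
tool_rot: [1.0, 0.018, 0.007, -0.0]
wrist_force: [2.2, -0.8, 0.2]
finger_gap: 0.0497
grasp_force: 0.0
```

Next, the wrist camera for a closer measurement.

run_rows --moves '[[[0, 0, 0], [0, 0, 0], 0.05], [[0, 0, 0], [0, 0, 0], 0.05]]'

```text
time_s: 2.98
tool_pos: [0.5824, 0.0343, 0.1897]
tool_rot: [1.0, 0.016, -0.002, -0.0]
wrist_force: [-0.4, -0.4, 0.0]
finger_gap: 0.0499
grasp_force: 0.0
```

Run:
```python
from h import *
c=ctrl.capture('wrist'); save('w1.png',c); print(np.array(c['extrinsics']).round(3).tolist())
for l in ['handle_end','blade_tip','spatula','soak_tank','tank_opening']:
    for r in ctrl.look_for(l,c)[:1]: print(l,round(r['score'],2),np.round(r['position'],3),px(r['position'],c))
for P in [(.586,.0345,.026),(.5353,.0329,.026),(.631,.038,.058)]: print(P,px(P,c))
```

```text
[[0.032, 0.946, 0.322, 0.664], [-0.999, 0.03, 0.011, 0.037], [0.0, -0.322, 0.947, 0.332], [0.0, 0.0, 0.0, 1.0]]
handle_end 0.69 [0.538 0.039 0.02 ] [307.01695559 263.33612737]
blade_tip 0.59 [0.532 0.032 0.021] [316.15121626 270.68524616]
spatula 0.76 [0.535 0.036 0.015] [310.34808889 264.17740855]
soak_tank 0.58 [0.548 0.03  0.009] [317.9829371  248.80140625]
tank_opening 0.59 [0.543 0.031 0.007] [317.19007876 253.20111197]
(0.586, 0.0345, 0.026) [314.59899569 209.61081833]
(0.5353, 0.0329, 0.026) [314.58878514 269.65236898]
(0.631, 0.038, 0.058) [311.50037748 156.04791072]
```

View pics/w1.png

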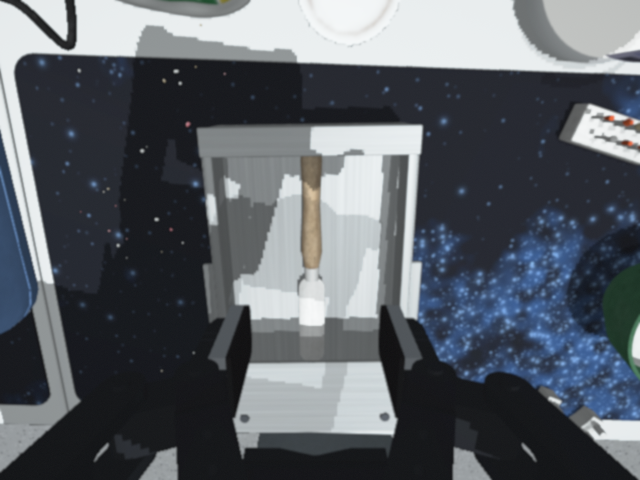

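The wrist view shows the handle axis at about (311,209), 3 px left of the prediction, so about 2.5 mm to +y. The wood/blade junction at (312,269) agrees. The fingers clear the opening, so I'll descend.

Scaled: 0.16 m is 0.2, 0.15 m is 0.1875.

run_rows --moves '[[[0.0013, -0.0025, 0.05], [0, 0, 0], 0.05], [[0.0013, -0.0025, 0.1], [0, 0, 0], 0.05], [[0.0013, -0.0025, 0.15], [0, 0, 0], 0.05], [[0.0013, -0.0025, 0.1875], [0, 0, 0], 0.05], [[0.0013, -0.0025, 0.2], [0, 0, 0], 0.05]]'

```text
time_s: 3.7
tool_pos: [0.5821, 0.0351, 0.0279]
tool_rot: [1.0, 0.015, -0.003, -0.0]
wrist_force: [-1.0, -0.5, 0.4]
finger_gap: 0.0497
grasp_force: 0.0
```

run_rows --moves '[[[0, 0, 0.01], [0, 0, 0], 0.05], [[0, 0, 0.02], [0, 0, 0], 0.05], [[0, 0, 0.0213], [0, 0, 0], 0.05], [[0, 0, 0.0213], [0, 0, 0], 0.05]]'

```text
time_s: 4.03
tool_pos: [0.5858, 0.0354, 0.0155]
tool_rot: [1.0, 0.015, 0.001, 0.0]
wrist_force: [-0.8, 0.1, -0.2]
finger_gap: 0.0497
grasp_force: 0.0
```

run_rows --moves '[[[0, 0, 0], [0, 0, 0], 0.05], [[0, 0, 0], [0, 0, 0], 0.05]]'

```text
time_s: 4.2
tool_pos: [0.5858, 0.0355, 0.0158]
tool_rot: [1.0, 0.015, 0.001, 0.0]
wrist_force: [0.4, -0.3, -0.0]
finger_gap: 0.0496
grasp_force: 0.0
```

run_rows --moves '[[[0, 0, 0], [0, 0, 0], 0.02], [[0, 0, 0], [0, 0, 0], 0.005], [[0, 0, 0], [0, 0, 0], 0.005], [[0, 0, 0], [0, 0, 0], 0.005], [[0, 0, 0], [0, 0, 0], 0.005]]' --squeeze 50

```text
time_s: 4.62
tool_pos: [0.5852, 0.0357, 0.0151]
tool_rot: [1.0, 0.015, 0.001, 0.0]
wrist_force: [-0.2, -0.3, 5.2]
finger_gap: 0.016
grasp_force: 50.4
```

Scaled: -0.007 m is -0.0088, -0.003 m is -0.0038.

run_rows --moves '[[[0, 0, -0.0038], [0, 0, 0], 0.005], [[0, 0, -0.0088], [0, 0, 0], 0.005], [[0, 0, -0.0088], [0, 0, 0], 0.005]]'

```text
time_s: 4.87
tool_pos: [0.5849, 0.0356, 0.0217]
tool_rot: [1.0, 0.015, 0.0, 0.0]
wrist_force: [-0.4, 1.0, -1.3]
finger_gap: 0.0161
grasp_force: 49.7
```

run_rows --moves '[[[-0.0063, 0, 0], [0, 0, 0], 0.005], [[-0.015, 0, 0], [0, 0, 0], 0.005], [[-0.0238, 0, 0], [0, 0, 0], 0.005], [[-0.0325, 0, 0], [0, 0, 0], 0.005], [[-0.0325, 0, 0], [0, 0, 0], 0.005]]'

```text
time_s: 5.28
tool_pos: [0.5556, 0.0351, 0.0209]
tool_rot: [1.0, 0.015, -0.002, -0.0]
wrist_force: [-0.3, -0.1, -0.0]
finger_gap: 0.0157
grasp_force: 49.7
```

Run:
```python
from h import *
c=ctrl.capture('top'); a=c['color'][145:310,170:290,::-1]
a=cv2.resize(a,None,fx=3.6,fy=3.6,interpolation=cv2.INTER_CUBIC)
w=ctrl.capture('wrist')['color'][60:460,140:500,::-1]; w=cv2.resize(w,(360,400))
o=np.zeros((594,792,3),np.uint8); o[:,:432]=a; o[:400,432:]=w
cv2.imwrite('pics/s2.png',o)
```

```text
(no output)
```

View pics/s2.png

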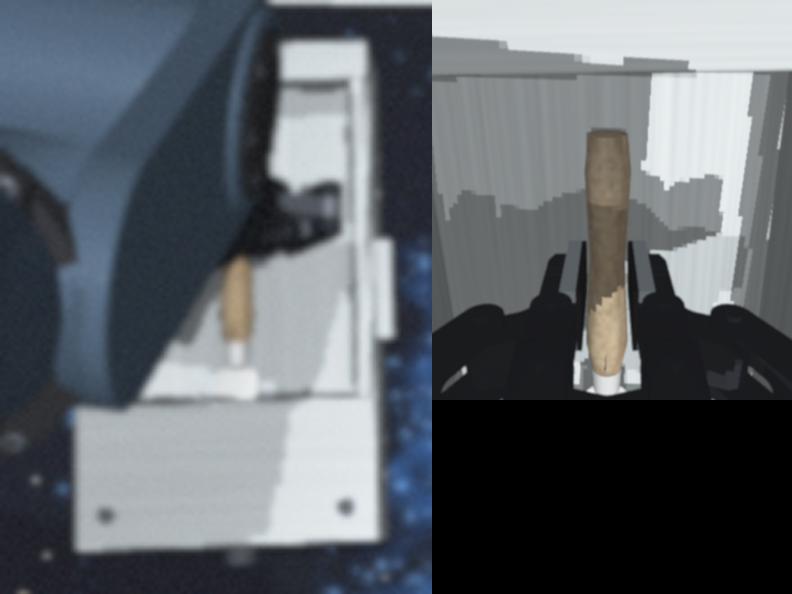

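The spatula has moved back about 28 mm and its handle end shows clear of the lip, at (607,135) in the composite. Now I'll tilt it about the blade tip.

Scaled: -0.056 m is -0.07, -0.0425 m is -0.0531, 0.45 rad is 0.1432.

run_rows --moves '[[[0, 0, -0.0181], [0, 0.0358, 0], 0.005], [[-0.0025, 0, -0.0363], [0, 0.0716, 0], 0.005], [[-0.0075, 0, -0.0531], [0, 0.1074, 0], 0.005], [[-0.0125, 0, -0.07], [0, 0.1432, 0], 0.005], [[-0.0125, 0, -0.07], [0, 0.1432, 0], 0.005]]'

```text
time_s: 5.8
tool_pos: [0.5555, 0.0479, 0.0663]
tool_rot: [0.983, 0.021, 0.178, -0.025]
wrist_force: [0.7, -0.8, -1.4]
finger_gap: 0.016
grasp_force: 49.7
```

run_rows --moves '[[[0, 0, 0], [0, 0, 0], 0.005], [[0, 0, 0], [0, 0, 0], 0.005]]'

```text
time_s: 5.97
tool_pos: [0.5569, 0.0476, 0.0658]
tool_rot: [0.984, 0.021, 0.178, -0.024]
wrist_force: [-0.7, -1.3, -1.0]
finger_gap: 0.0161
grasp_force: 49.7
```

Run:
```python
from h import *
c=ctrl.capture('scene')
a=c['color'][200:340,150:340,::-1]
a=cv2.resize(a,None,fx=4,fy=4,interpolation=cv2.INTER_CUBIC); cv2.imwrite('pics/s3.png',a)
```

```text
(no output)
```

View pics/s3.png

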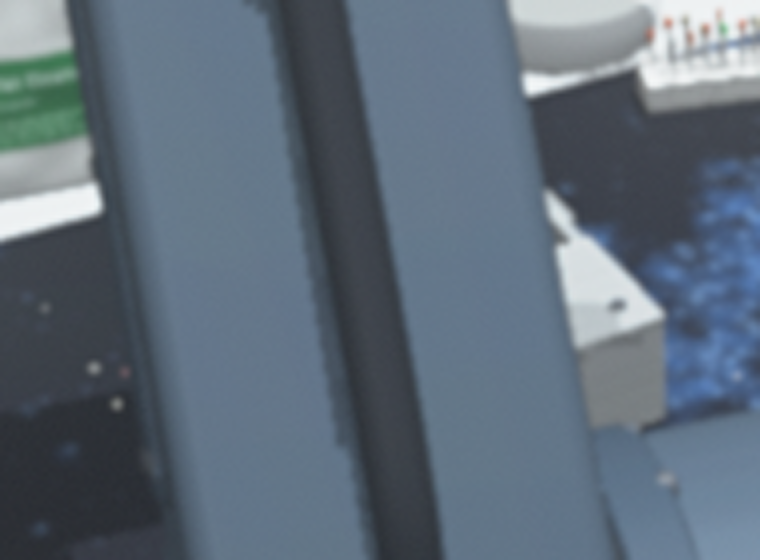

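The arm hides the tank in this view. The pose fell short, with a tilt of about 0.36 rad and 12 mm of drift in +y, so I'll check the joints.

Run:
```python
from h import *
s=ctrl.sense(); print(np.round(s['qpos'],3),s['tool_pos'],np.round(s['effort'],1),np.round(s['wrist_force'],1))
print(R.from_quat(s['tool_rot']).as_matrix().round(3))
```

```text
[-0.178  0.65   1.998  0.661  0.191  0.718] [0.55730254 0.04748658 0.06576312] [  0.1 -38.1  -5.7   0.3  -0.7  -0. ] [ 0.7  0.5 -0.2]
[[ 0.936  0.05   0.349]
 [ 0.033 -0.998  0.055]
 [ 0.351 -0.04  -0.935]]
```

run_rows --moves '[[[0, 0, 0], [0, 0, 0], 0.005], [[0, 0, 0], [0, 0, 0], 0.005]]'

```text
time_s: 6.18
tool_pos: [0.5572, 0.0477, 0.0656]
tool_rot: [0.984, 0.021, 0.178, -0.024]
wrist_force: [0.4, -0.3, -0.7]
finger_gap: 0.0158
grasp_force: 49.7
```

Run:
```python
from h import *
c=ctrl.capture('wrist'); t=ctrl.capture('top')
a=cv2.resize(t['color'][145:310,170:290,::-1],(320,440),interpolation=cv2.INTER_CUBIC)
w=cv2.resize(c['color'][:,:,::-1],(480,360)); o=np.zeros((440,800,3),np.uint8); o[:,:320]=a; o[:360,320:]=w
cv2.imwrite('pics/s4.png',o); s=ctrl.sense(); print(np.round(s['qpos'],3))
```

```text
[-0.178  0.65   1.998  0.665  0.191  0.714]
```

View pics/s4.png

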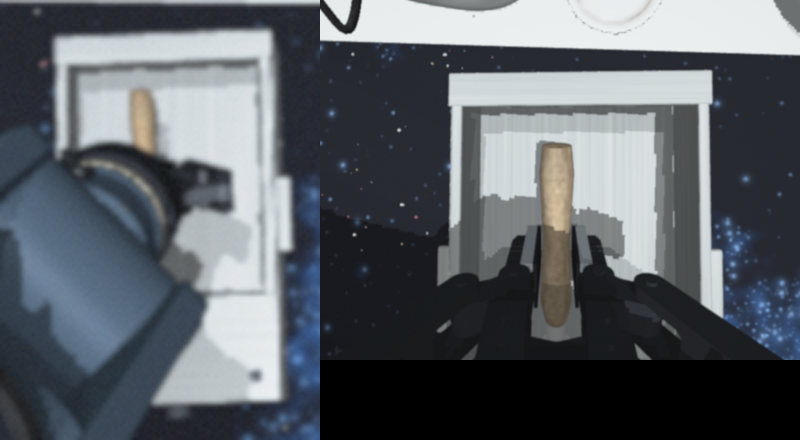

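q5 is close to its wrist singularity (0.19). Even so, the tilt is 0.36 rad, which puts the blade tip at about (0.423, 0.043, 0.019) and the handle end at about 0.089 m. That clears the roof edge by about 20 mm. The pictures show the handle standing up in the opening. I'll raise it 8 mm, then draw it out along its own axis.

Scaled: -0.0075 m is -0.0094, 0.003 m is 0.0038.

run_rows --moves '[[[0.0013, 0, -0.005], [0, 0, 0], 0.005], [[0.0038, 0, -0.0094], [0, 0, 0], 0.005], [[0.0038, 0, -0.0094], [0, 0, 0], 0.005], [[0.0038, 0, -0.0094], [0, 0, 0], 0.005]]'

```text
time_s: 6.62
tool_pos: [0.557, 0.0475, 0.0738]
tool_rot: [0.984, 0.021, 0.178, -0.025]
wrist_force: [-0.5, -0.8, -1.1]
finger_gap: 0.0161
grasp_force: 49.7
```

Run:
```python
from h import *
s=ctrl.sense(); M=R.from_quat(s['tool_rot']).as_matrix(); p=s['tool_pos']
t=p+M@[-.142,0,-.003]; print(np.round(s['qpos'],3),'tip',t,'end',t+.198*M[:,0])
```

```text
[-0.179  0.632  1.995  0.604  0.208  0.775] tip [0.42304057 0.04262846 0.02675942] end [0.60832659 0.04915568 0.09626112]
```

The handle end is at 0.096 m and the tip at 0.027 m, with no contact. Now I'll draw it out along tool +x.

Scaled: 0.08 m is 0.1, 0.075 m is 0.0938.

run_rows --moves '[[[0.0188, 0, 0], [0, 0, 0], 0.005], [[0.0438, 0, 0], [0, 0, 0], 0.005], [[0.0688, 0, 0], [0, 0, 0], 0.005], [[0.0938, 0, 0], [0, 0, 0], 0.005], [[0.1, 0, 0], [0, 0, 0], 0.005]]'

```text
time_s: 7.03
tool_pos: [0.6359, 0.0495, 0.1035]
tool_rot: [0.983, 0.021, 0.181, -0.024]
wrist_force: [1.0, 0.2, -1.1]
finger_gap: 0.016
grasp_force: 49.7
```

Run:
```python
from h import *
s=ctrl.sense(); M=R.from_quat(s['tool_rot']).as_matrix(); p=s['tool_pos']
t=p+M@[-.142,0,-.003]; print(np.round(s['qpos'],3),'tip',t,'end',t+.198*M[:,0])
```

```text
[-0.148  0.629  1.789  0.287  0.386  1.132] tip [0.50229241 0.04466714 0.05562904] end [0.68713526 0.05122371 0.12629821]
```

Scaled: -0.095 m is -0.1188, -0.065 m is -0.0813.

run_rows --moves '[[[0.0125, -0.0013, -0.035], [0, 0, 0], 0.005], [[0.0313, -0.0038, -0.0813], [0, 0, 0], 0.005], [[0.045, -0.005, -0.1188], [0, 0, 0], 0.005], [[0.045, -0.005, -0.1188], [0, 0, 0], 0.005], [[0.045, -0.005, -0.1188], [0, 0, 0], 0.005]]'

```text
time_s: 7.45
tool_pos: [0.6322, 0.0501, 0.2051]
tool_rot: [0.983, 0.021, 0.179, -0.025]
wrist_force: [-1.3, -0.2, -1.2]
finger_gap: 0.0163
grasp_force: 49.7
```

Run:
```python
from h import *
np.set_printoptions(precision=4,suppress=True)
s=ctrl.sense(); M=R.from_quat(s['tool_rot']).as_matrix(); p=s['tool_pos']
t=p+M@[-.142,0,-.003]; print(np.round(s['qpos'],3),'tip',t,'end',t+.198*M[:,0]); print('to bowl',M.T@(np.array([.507,-.262,.15])-t))
c=ctrl.capture('top'); save('s5.png',c); print(px(t,c),px(t+.198*M[:,0],c))
```

```text
[-0.148  0.462  1.72   0.186  0.619  1.246] tip [0.4984 0.0452 0.1577] end [0.6835 0.0517 0.2277]
to bowl [-0.0049  0.3073 -0.007 ]
[213.1221 233.677 ] [203.2436 101.7651]
```

View pics/s5.png

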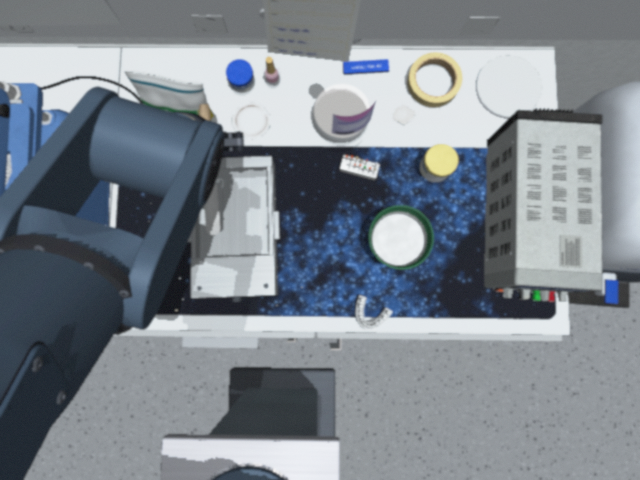

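The tank is empty, the handle end shows at about (205,115), and the other things haven't moved. Now I'll move across to the bowl.

Scaled: 0.19 m is 0.2375, 0.155 m is 0.1938.

run_rows --moves '[[[0, 0.0438, -0.0025], [0, 0, 0], 0.005], [[-0.0013, 0.0938, -0.005], [0, 0, 0], 0.005], [[-0.0025, 0.1438, -0.0075], [0, 0, 0], 0.005], [[-0.0038, 0.1938, -0.0088], [0, 0, 0], 0.005], [[-0.005, 0.2375, -0.0088], [0, 0, 0], 0.005]]'

```text
time_s: 7.92
tool_pos: [0.6336, -0.1417, 0.198]
tool_rot: [0.984, 0.021, 0.176, -0.026]
wrist_force: [0.7, -0.1, -0.3]
finger_gap: 0.0161
grasp_force: 49.7
```

run_rows --moves '[[[0, 0.0438, 0], [0, 0, 0], 0.005], [[0, 0.0875, 0], [0, 0, 0], 0.005], [[0, 0.125, 0], [0, 0, 0], 0.005], [[0, 0.1438, 0], [0, 0, 0], 0.005], [[0, 0.1438, 0], [0, 0, 0], 0.005]]'

```text
time_s: 8.33
tool_pos: [0.6402, -0.2582, 0.1934]
tool_rot: [0.984, 0.019, 0.177, -0.025]
wrist_force: [0.6, 0.4, 0.1]
finger_gap: 0.0161
grasp_force: 49.7
```

Run:
```python
from h import *
np.set_printoptions(precision=4,suppress=True)
s=ctrl.sense(); M=R.from_quat(s['tool_rot']).as_matrix(); p=s['tool_pos']
t=p+M@[-.142,0,-.003]; print(np.round(s['qpos'],3),'tip',t,'end',t+.198*M[:,0]); print('to bowl',M.T@(np.array([.507,-.262,.15])-t))
```

```text
[-0.658  0.567  1.543  0.36   0.813  0.655] tip [ 0.5061 -0.2624  0.1467] end [ 0.6916 -0.2568  0.2157]
to bowl [ 0.002  -0.0005 -0.0028]
```

run_rows --moves '[[[0, 0, 0], [0, 0, 0], 0.005], [[0, 0, 0], [0, 0, 0], 0.005], [[0, 0, 0], [0, 0, 0], 0.005], [[0, 0, 0], [0, 0, 0], 0.005], [[0, 0, 0], [0, 0, 0], 0.005]]'

```text
time_s: 8.75
tool_pos: [0.6412, -0.2533, 0.1962]
tool_rot: [0.984, 0.022, 0.178, -0.025]
wrist_force: [-1.1, 0.1, 0.3]
finger_gap: 0.0162
grasp_force: 49.7
```

Run:
```python
from h import *
s=ctrl.sense(); M=R.from_quat(s['tool_rot']).as_matrix(); t=s['tool_pos']+M@[-.142,0,-.003]
c=ctrl.capture('top'); save('s6.png',c); print('tip',t,px(t,c),px(t+.198*M[:,0],c))
```

```text
tip [ 0.50722553 -0.25832058  0.14923288] [407.05626833 230.96626816] [409.45762012 100.10511852]
```

View pics/s6.png

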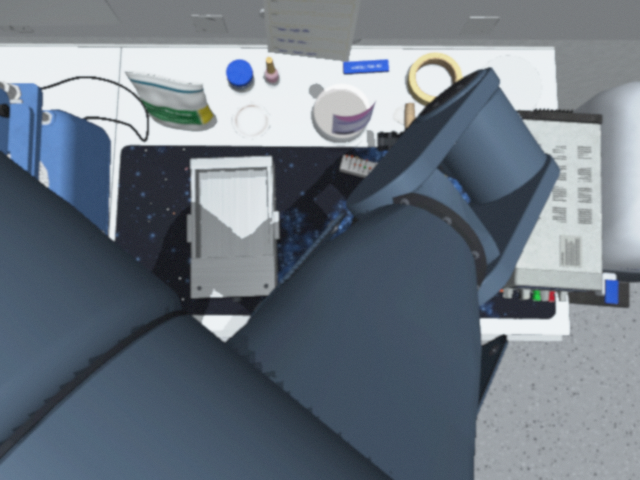

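The handle end shows at (409,104), against a prediction of (409,100), so the spatula hasn't slipped in the grip. The tip is over the bowl centre to within about 1 cm and everything is still, so I'm handing in.

```bash
python3 -c "
from cell import ctrl
print(ctrl.finish_job())"
```

```text
the job is handed in; nothing more can be done
None
```

The spatula is out of the tank and held still, with its blade tip about 15 cm up and, by my estimate, within 1 cm of the bowl's centre; I handed the job in at about 9 s, and no verdict came back.

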